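# Check a sextant filter on the sloped checker window

### The arm

A 7-joint arm with a two-finger parallel gripper is mounted at the origin on the work surface. World frame = base frame: x ahead of the robot, y to its left, z up, the work surface at z = 0. Lengths are in mm, angles in rad, forces in N, time in s.
With the tool pointing down it reaches from about 400 to 850 mm from the base axis. Payload 6.9 kg.
Tool frame: the origin (TCP) lies between the finger pads; the fingertips stand env.nose_length ahead of it and the grasp point (between the pads) lies 2 mm behind it (env.nose_length is the distance from the TCP to the fingertips, in mm); y points along the fingers, z is the direction in which the jaws open and shut, and the axes are right-handed (so a half turn about y gives the same grasp; the last joint's range is limited). The gripper opens to 85 mm and grips with 20 to 120 N. Pads are 22 mm wide; open, the fingers measure 114 mm over their backs; the gripper's body (76 mm by 85 mm) begins 54 mm behind the grasp point. The pads swing forward as they close: fully open they stand 13 mm farther back than shut.
Start: joints at [1.214, 0.507, -0.238, 1.5, 0.126, 1.149, -0.155], TCP at [278.446, -559.536, 248.275] pointing down, gripper open.
Joint ranges: [-3.08, 3.08], [-0.24, 2.05], [-1.43, 1.35], [0, 2.5], [-1.52, 4.66], [0.17, 1.96], [-2.89, 2.89]. Speed limits (rad/s): [2.39, 2.39, 3.14, 3.14, 3.14, 3.14, 3.14].

### API

Orientations are given as [roll, pitch, yaw] about the fixed x, y, z axes, in that order (R = Rz(yaw) Ry(pitch) Rx(roll)).
In Python, from station import env gives the robot as it stands.
- The arm moves only by the tool move_arm, never from a script. Its argument "steps" is a list of rows, each an object of numbers: "rx", "ry", "rz": the turn, a rotation vector about the tool's x, y, z in degrees; "x", "y", "z": the shift along the tool's x, y, z in m; "grip": the opening, from -1 (shut) to 1 (fully open), so that 0 is half open. In form: [{"rx": .., "ry": .., "rz": .., "x": .., "y": .., "z": .., "grip": ..}, ...]. A call has 1 to 20 rows; each row is the pose to reach, as a shift and turn from the pose commanded when the call began, along the tool's axes at that moment; what a row does not reach only later rows make up. A row lasts 1/8 s, in which the tool goes at most 62.5 mm and 10.7 degrees, less where a joint would pass 70% of its speed; a pose out of reach is approached as far as the arm can. A call with a gripper value outside its range is refused whole. The fingers move at their own pace and stop on an object; "grip_force" is the grip in N (left out, the last holds). Time passes only in rows, so rows that repeat a pose let the fingers close. It gives the time, the measured TCP pose, the force and the opening at its end, in the units of the state.
- env.observe(): the state, without advancing time (a new reading comes with each control period).
- env.snapshot(name): name is "scene" or "side" or "wrist"; returns a dict with "pixels" (400x640x3 uint8, red, green, blue), "camera_matrix" (3x3 intrinsics, pixels), "rvec" (rotation vector, rad) and "tvec" (3), from world to camera coordinates, as OpenCV has them; the wrist camera has in their place "T_tool_cam" (4x4, takes a point from camera to tool coordinates, whose origin is the TCP and whose axes are the tool frame's). Camera axes: x right, y down, z forward; pixel columns grow to the right and rows downward; lengths in mm; the calibration is good to about 2 mm. A picture is of the moment at which its call begins: read the wrist's pose just before it. There is no depth.
- env.hand_in(): hands the job in, once; it reports no verdict.
Trained networks look in a picture, given as the dict that the camera call returned (one of the last four; its "shot" number tells which), for a name from the list of things; names that differ only in an ending like _2 or _b are one class to them, and where a whole thing is asked for, a point or a joint stands for the part that bears it (a point fixed in the world has none). Each returns a list of dicts, best first, with "p" (0 to 1); they miss things now and then, are a little off and sometimes report something else, mostly with a low value. They report only what shows in the picture. A call takes as long as a camera call. They do not tell look-alikes from the thing itself.
- env.boxes_of(picture, thing): "xyz" ([x, y, z] in mm, in world coordinates, good to about 4 mm: the middle of the surface that is visible of it).
- env.silhouettes(picture, thing): "mask" (400x640 bool, what is visible of it).
- env.landmark_of(picture, thing): "xyz" ([x, y, z] in mm, in world coordinates, good to about 4 mm: a listed point, or the origin of a listed thing).
The state is a dict: "t": time; "joint_positions": joint angles; "joint_velocities": joint speeds; "tau": joint torques, N m; "ee_pos": TCP position; "tool_rot": TCP orientation; "wrist_force": force on the tool from outside, world axes, zero at the start; "torque": the same for the moment, N m; "grip_width": finger opening in mm.
Only numpy, scipy, OpenCV 4.12 (cv2) and the standard library are available. Lean on these libraries where they do the work, as an engineer would, in place of code of your own. Each camera call takes 0.05 s, during which the arm holds its last target.

### The job

Keep the night watch dark: first set the loose round cover onto the open lamp well of the filter checker so that it sits seated and level, and let go of it. Then pick up the framed glass filter by its handle bar, tilt it to match the checker's sloped window, and press it gently, flat, centred and square on the window until the sprung window has sunk about half of its travel. Finish while still gripping the filter and holding it pressed there; leave the set slope of the stage and the other things on the locker as they are.

Things in the scene. Friction and masses are not known exactly. Their poses are not given: they have to be found in the camera images.
- well_rim (a point): Centre of the open mouth of the lamp well, level with its rim: an upright aluminium cup, 72 mm outside and 62 mm inside diameter, rim 75 mm above the surface, on the right (-y) half of the filter checker, a fixed grey base 120 x 290 x 30 mm high whose yaw varies by up to 15 degrees. z up, x along the base's short side, away from the robot.
- cover_center (a point): Centre (25.5 mm above its underside) of the loose round aluminium cover standing on the surface, about 0.1 kg: a tapered plug below (48 mm diameter at the foot, 54 at the top, 6 deep), then a flat disc 80 mm in diameter and 5 thick, then a round knob 20 mm in diameter and 40 tall. Total height 51 mm. z up through the knob.
- cover_seat (a point): Centre of the underside of the cover's disc, around the plug, 6 mm above the foot of the plug: the face that rests on the well's rim.
- filter_bar (a point): Centre of the handle bar of the loose filter, a 64 x 56 x 6 mm (x, y, z) steel-framed blue glass plate, about 0.08 kg, lying flat. The bar, 64 long (x), 10 thick (y), 18 high (z), stands over the middle of the glass on a post at each end, 29 to 47 mm above the plate's underside (23 mm free below it). This point is 38 mm above the underside. z up out of the plate.
- filter_face (a point): Centre of the flat underside of the filter, the face that must lie flush on the window; same axes as filter_bar.
- window_face (a point): Centre of the outer face of the checker's sloped window, an 80 x 72 mm (x by y) white plate in an aluminium frame on the checker's left (+y) half, 75 to 80 mm up. It faces up and away from the robot at a slope of 15 to 32 degrees that varies. Axes: z out of the face, x straight downhill in the face (away from the robot), y level. Square: the filter's bar along this x.
- window (a joint): How far the sprung window is pushed in along its normal, m: 0 out, 0.010 at its stop. It starts to yield at about 2 N and takes 0.8 N more for each mm: about 6 N at half travel.
- stage_mark (a point): Downhill edge of the dark stage plate that carries the window, 34 mm downhill of the tilt axis. The stage is clamped at its slope by a stiff hinge and must not be forced round.
- torch_mid (a point): Bystander: middle of a black torch lying down, 150 mm long, 32 mm thick. Leave it alone.
- mug_rim (a point): Bystander: centre of the mouth of a steel mug, 80 mm diameter, 95 mm tall. Leave it alone.
- hexkey_mid (a point): Bystander: middle of a small steel hex key lying flat, 90 mm long, 6 mm thick. Leave it alone.
- nylon_mid (a point): Bystander: middle of a white nylon adjusting tool lying flat, 125 mm long, 8 mm thick. Leave it alone.
- ring_mid (a point): Bystander: a small round amber filter cell, 38 mm diameter, 8 mm tall. Leave it alone.
Not all that is in view belongs to the job. What is shaped like the part that bears cover_center but turquoise or yellow is not meant.

How it is judged:
By the outcome, as a careful person would: the job done as asked, in the order asked, and still so for the second after the job is handed in, while the arm keeps its last pose, push and grip.
It also fails if it takes over 58 s, if anything falls off the work surface, if the arm or the gripper's body presses on something with over 40 N, if the wrist force passes 120 N, or if a joint passes its speed limit or range.

## Working session

There is one attempt and no reset: what is moved stays moved. The work goes in short steps, Python scripts to look and compute and a tool call to move; the robot and the scene stay as the last step left them, time stands still between calls to the robot, and variables do not carry over. Pictures are saved under pics/ and viewed, and the job is handed in when it is done.

Besides the shell and the picture viewer there is one more tool, called by a JSON object that holds its "name" and its "arguments". move_arm: Moves the arm, as the interface text tells. Its arguments: {"type":"object","properties":{"steps":{"type":"array","items":{"type":"object","properties":{"rx":{"type":"number"},"ry":{"type":"number"},"rz":{"type":"number"},"x":{"type":"number"},"y":{"type":"number"},"z":{"type":"number"},"grip":{"type":"number"}}}},"grip_force":{"type":"number"}},"required":["steps"]}

```bash
ls; mkdir -p pics
python3 - <<'E'
from station import env
import cv2, pickle
print(env.nose_length); print(env.observe())
for n in ["scene","side","wrist"]:
    s=env.snapshot(n); cv2.imwrite(f"pics/{n}0.png",s["pixels"][:,:,::-1]); pickle.dump(s,open(f"{n}0.pkl","wb"))
    print(n,s.get("tvec"),s.get("T_tool_cam"),s["camera_matrix"].tolist())
    for t in ["well_rim","cover_center","cover_seat","filter_bar","filter_face","window_face","stage_mark","torch_mid","mug_rim"]:
        print(n,t,[(round(d["p"],2),[round(float(v)) for v in d["xyz"]]) for d in env.landmark_of(s,t)])
E
```

```text
pics
17.0
{'t': 0.0, 'joint_positions': array([ 1.21449417,  0.50832904, -0.23755641,  1.50113027,  0.12569781,
        1.14889819, -0.15481395]), 'joint_velocities': array([-1.21293743e-03,  8.96870399e-04, -1.53851412e-03, -1.51299592e-04,
        4.83875461e-04, -1.16670388e-03,  2.13117291e-05]), 'tau': array([ 3.13995588e-04, -6.20600796e+01, -2.18690313e+00, -2.49648714e+01,
        1.26601401e-02,  1.21203944e-02,  2.21095377e-06]), 'ee_pos': array([ 278.21307251, -559.13649811,  247.43708614]), 'tool_rot': array([-1.57257016e+00, -1.68367119e-05, -2.67976068e+00]), 'wrist_force': array([ 0.35080595,  0.76281302, -0.26861765]), 'torque': array([ 0.01696662,  0.01831942, -0.07024912]), 'grip_width': 85.47033626677734}
scene [ 239.59975212 -279.88267329 1807.12484154] None [[514.7297873919097, 0.0, 323.3158017241365], [0.0, 514.7297873919097, 196.12355370021484], [0.0, 0.0, 1.0]]
scene well_rim []
scene cover_center [(0.95, [308, 203, 25]), (0.8, [415, 130, 29]), (0.79, [425, 246, 28]), (0.6, [405, 366, 27])]
scene cover_seat [(0.97, [425, 243, 6]), (0.77, [404, 370, 3]), (0.77,
[... 930 characters left out ...]
_mark []
side torch_mid [(0.92, [689, 358, 18]), (0.51, [650, 105, 79])]
side mug_rim [(0.68, [675, 100, 45]), (0.61, [668, -400, 98])]
wrist None [[-6.10851975e-04  9.56989699e-01  2.90121255e-01 -7.47015726e+01]
 [ 2.28588300e-04 -2.90121168e-01  9.56989893e-01 -1.25125585e+02]
 [ 9.99999787e-01  6.50897491e-04 -4.15355598e-05 -3.44107600e-01]
 [ 0.00000000e+00  0.00000000e+00  0.00000000e+00  1.00000000e+00]] [[355.5662897887723, 0.0, 318.04423906225], [0.0, 355.5662897887723, 196.88473920268714], [0.0, 0.0, 1.0]]
wrist well_rim []
wrist cover_center []
wrist cover_seat []
wrist filter_bar []
wrist filter_face []
wrist window_face []
wrist stage_mark []
wrist torch_mid []
wrist mug_rim []
```

View pics/scene0.png

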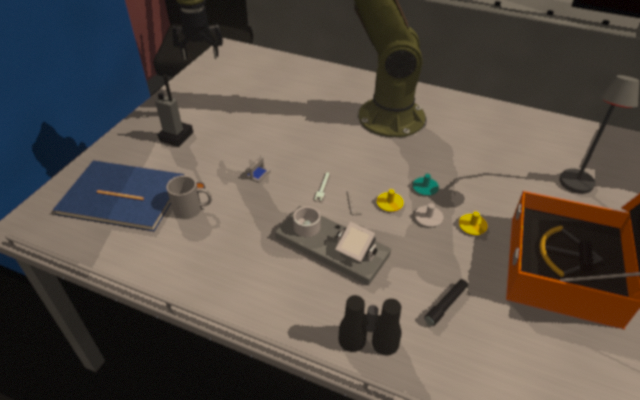

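View pics/side0.png

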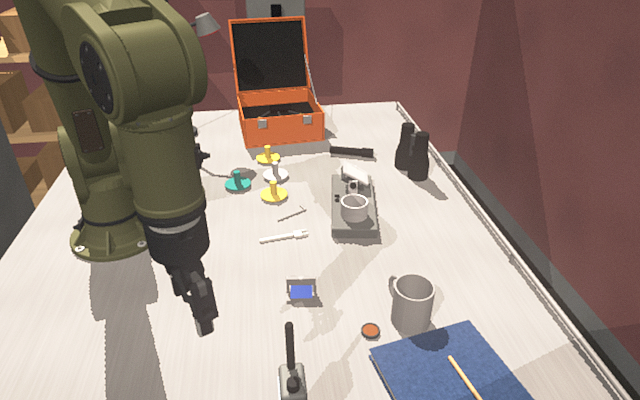

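View pics/wrist0.png

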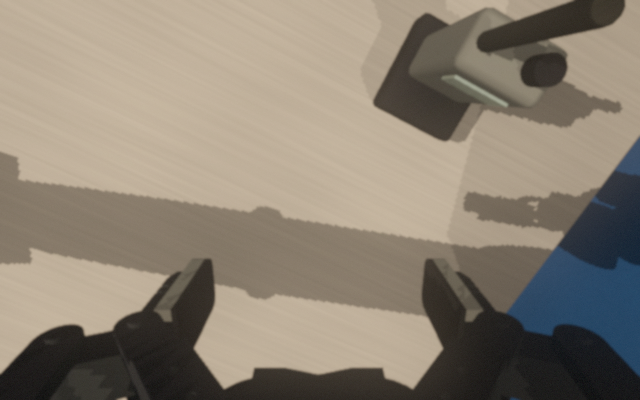

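Run:
```python
import cv2
a=cv2.imread("pics/scene0.png")
cv2.imwrite("pics/crop_scene.png",cv2.resize(a[160:290,260:500],None,fx=3.3,fy=3.3,interpolation=cv2.INTER_CUBIC))
b=cv2.imread("pics/side0.png")
cv2.imwrite("pics/crop_side.png",cv2.resize(b[135:310,220:400],None,fx=3.3,fy=3.3,interpolation=cv2.INTER_CUBIC))
```

```text
(no output)
```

View pics/crop_scene.png

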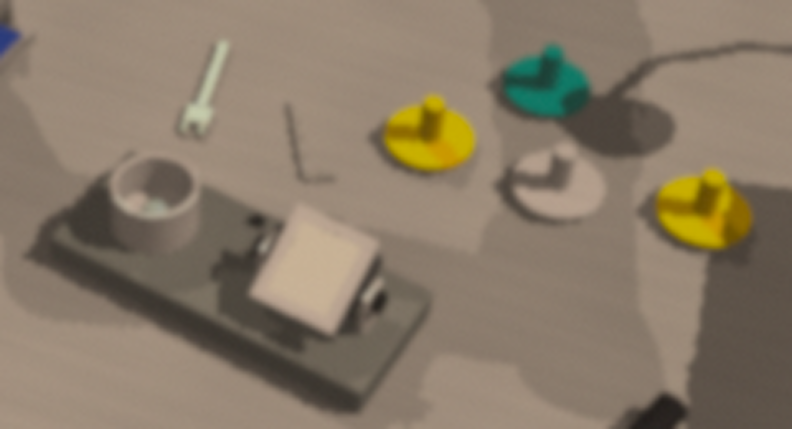

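View pics/crop_side.png

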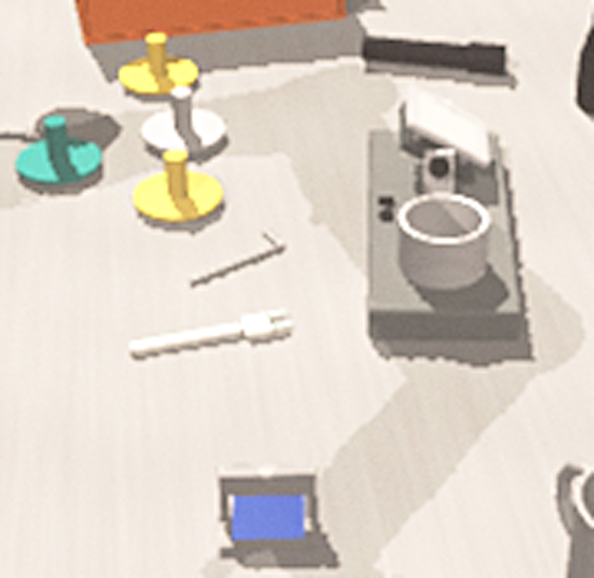

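```bash
cat > h.py <<'E'
from station import env
import numpy as np, cv2, pickle
from scipy.spatial.transform import Rotation as Ro
def R_of(s): return Ro.from_euler('xyz',s["tool_rot"]).as_matrix()
def Rt(yaw,tilt=0):
    # tool down with tool x at yaw (deg); tilt: rotation about tool z (deg)
    return Ro.from_euler('xyz',[-90,0,yaw],degrees=True).as_matrix()@Ro.from_rotvec([0,0,tilt],degrees=True).as_matrix()
def go(p,R,s=None):
    s=s or env.observe(); R0=R_of(s)
    d=R0.T@(np.array(p,float)-s["ee_pos"])/1000
    r=Ro.from_matrix(R0.T@R).as_rotvec(degrees=True)
    print("t",round(s["t"],2),"pos",s["ee_pos"].round(1),"rot",np.degrees(s["tool_rot"]).round(2),"q",s["joint_positions"].round(2),"F",s["wrist_force"].round(2),"w",round(s["grip_width"],1))
    print("shift",d.round(4),"rot",r.round(2),"dist",round(float(np.linalg.norm(d)*1000)))
def wrist(name):
    s=env.observe(); im=env.snapshot("wrist")
    cv2.imwrite(f"pics/{name}.png",im["pixels"][:,:,::-1])
    T=np.eye(4);T[:3,:3]=R_of(s);T[:3,3]=s["ee_pos"]
    Twc=T@np.array(im["T_tool_cam"])
    pickle.dump((im,Twc,s),open(name+".pkl","wb"))
    return im,Twc,s
def ray_z(K,Twc,uv,z):
    d=Twc[:3,:3]@np.linalg.inv(K)@np.array([uv[0],uv[1],1.]); o=Twc[:3,3]
    return o+d*(z-o[2])/d[2]
def proj(K,Twc,P):
    P=np.atleast_2d(P); c=(P-Twc[:3,3])@Twc[:3,:3]; q=c@np.array(K).T
    return q[:,:2]/q[:,2:]
def marks(im,names):
    for t in names:
        print(t,[(round(d["p"],2),[round(float(v),1) for v in d["xyz"]]) for d in env.landmark_of(im,t)])
E
python3 - <<'E'
from h import *
go([451,-288,220],Rt(180))
go([451,-288,220],Rt(-153.5))
E
```

```text
t 1.5 pos [ 278.5 -559.5  248.3] rot [ -90.      0.   -153.54] q [ 1.21  0.51 -0.24  1.5   0.13  1.15 -0.15] F [ 0.17 -0.71  0.37] w 85.6
shift [-0.2754  0.0283 -0.1662] rot [ 0.   26.46 -0.  ] dist 323
t 1.5 pos [ 278.5 -559.5  248.3] rot [ -90.      0.   -153.54] q [ 1.21  0.51 -0.24  1.5   0.13  1.15 -0.15] F [ 0.17 -0.71  0.37] w 85.6
shift [-0.2754  0.0283 -0.1662] rot [ 0.   -0.04 -0.  ] dist 323
```

{"name": "move_arm", "arguments": {"steps": [{"x": -0.138, "y": 0.0, "z": -0.083, "grip": 0.2}, {"x": -0.275, "y": 0.028, "z": -0.166, "ry": 26, "grip": 0.2}, {"x": -0.275, "y": 0.028, "z": -0.166, "ry": 26, "grip": 0.2}, {"x": -0.275, "y": 0.028, "z": -0.166, "ry": 26, "grip": 0.2}, {"x": -0.275, "y": 0.028, "z": -0.166, "ry": 26, "grip": 0.2}, {"x": -0.275, "y": 0.028, "z": -0.166, "ry": 26, "grip": 0.2}, {"x": -0.275, "y": 0.028, "z": -0.166, "ry": 26, "grip": 0.2}, {"x": -0.275, "y": 0.028, "z": -0.166, "ry": 26, "grip": 0.2}, {"x": -0.275, "y": 0.028, "z": -0.166, "ry": 26, "grip": 0.2}]}}

```text
schema error: expected keys rx, ry, rz, x, y, z, grip
```

Run:
```python
from h import *
im,T,s=wrist("w1")
marks(im,["filter_bar","filter_face"])
go([620,-46,220],Rt(180))
```

```text
filter_bar []
filter_face []
t 1.65 pos [ 278.5 -559.5  248.3] rot [ -90.      0.   -153.54] q [ 1.21  0.51 -0.24  1.5   0.13  1.15 -0.15] F [-0.21  0.23  0.78] w 85.6
shift [-0.5346  0.0283 -0.3076] rot [ 0.   26.46 -0.  ] dist 617
```

View pics/w1.png

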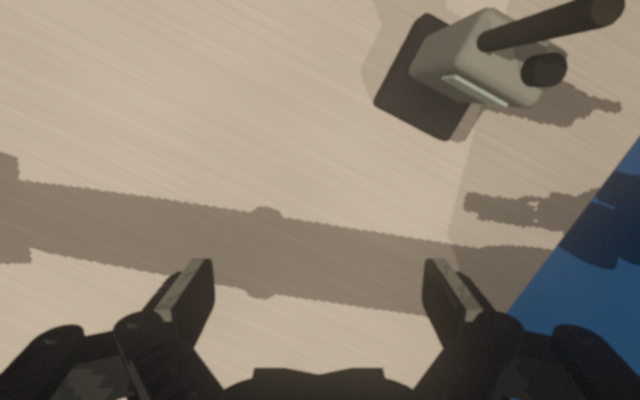

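All keys are needed in each row.

{"name": "move_arm", "arguments": {"steps": [{"rx": 0, "ry": 0, "rz": 0, "x": -0.138, "y": 0.0, "z": -0.083, "grip": 0.2}, {"rx": 0, "ry": 26, "rz": 0, "x": -0.275, "y": 0.028, "z": -0.166, "grip": 0.2}, {"rx": 0, "ry": 26, "rz": 0, "x": -0.275, "y": 0.028, "z": -0.166, "grip": 0.2}, {"rx": 0, "ry": 26, "rz": 0, "x": -0.275, "y": 0.028, "z": -0.166, "grip": 0.2}, {"rx": 0, "ry": 26, "rz": 0, "x": -0.275, "y": 0.028, "z": -0.166, "grip": 0.2}, {"rx": 0, "ry": 26, "rz": 0, "x": -0.275, "y": 0.028, "z": -0.166, "grip": 0.2}, {"rx": 0, "ry": 26, "rz": 0, "x": -0.275, "y": 0.028, "z": -0.166, "grip": 0.2}, {"rx": 0, "ry": 26, "rz": 0, "x": -0.275, "y": 0.028, "z": -0.166, "grip": 0.2}, {"rx": 0, "ry": 26, "rz": 0, "x": -0.275, "y": 0.028, "z": -0.166, "grip": 0.2}]}}

```text
t: 2.78
ee_pos: [449.7, -290.1, 220.3]
tool_rot: [-1.57, -0.0, -3.137]
wrist_force: [-0.1, -0.4, -0.4]
grip_width: 51.0
```

Run:
```python
from h import *
im,T,s=wrist("w2")
marks(im,["filter_bar","filter_face"])
go([620,-46,220],Rt(180))
```

```text
filter_bar [(0.96, [451.8, -287.1, 42.3])]
filter_face [(0.74, [447.7, -290.4, -0.1])]
t 2.92 pos [ 450.2 -289.3  220.3] rot [ -89.99   -0.   -179.64] q [ 0.65  0.39 -0.18  1.78  0.08  0.98 -1.13] F [0.08 0.63 0.22] w 51.6
shift [-0.1713  0.0003 -0.2422] rot [-0.01  0.36  0.  ] dist 297
```

View pics/w2.png

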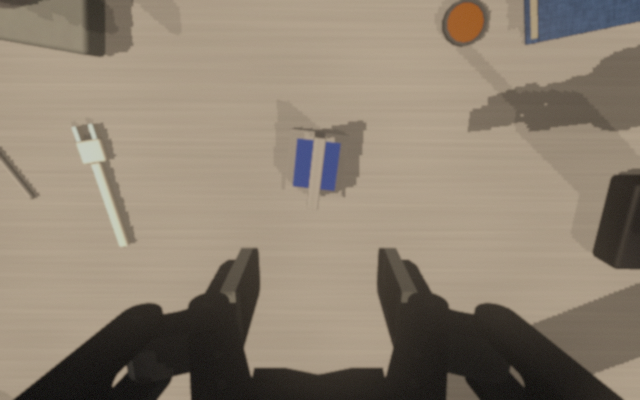

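{"name": "move_arm", "arguments": {"steps": [{"rx": 0, "ry": 0, "rz": 0, "x": -0.086, "y": -0.01, "z": -0.16, "grip": 0.2}, {"rx": 0, "ry": 0, "rz": 0, "x": -0.171, "y": -0.02, "z": -0.32, "grip": 0.2}, {"rx": 0, "ry": 0, "rz": 0, "x": -0.171, "y": -0.02, "z": -0.32, "grip": 0.2}, {"rx": 0, "ry": 0, "rz": 0, "x": -0.171, "y": -0.02, "z": -0.32, "grip": 0.2}, {"rx": 0, "ry": 0, "rz": 0, "x": -0.171, "y": -0.02, "z": -0.32, "grip": 0.2}, {"rx": 0, "ry": 0, "rz": 0, "x": -0.171, "y": -0.02, "z": -0.32, "grip": 0.2}, {"rx": 0, "ry": 0, "rz": 0, "x": -0.171, "y": -0.02, "z": -0.32, "grip": 0.2}, {"rx": 0, "ry": 0, "rz": 0, "x": -0.171, "y": -0.02, "z": -0.32, "grip": 0.2}]}}

```text
t: 3.92
ee_pos: [618.9, 32.1, 240.0]
tool_rot: [-1.57, -0.001, -3.134]
wrist_force: [0.3, -0.7, -0.3]
grip_width: 51.3
```

Run:
```python
from h import *
im,T,s=wrist("w3")
marks(im,["well_rim","window_face","stage_mark"])
go([425,245,200],Rt(180))
for t in ["well_rim","window_face"]:
    L=env.silhouettes(im,t)
    print(t,[(round(d["p"],2),d["mask"].sum()) for d in L])
```

```text
well_rim [(0.9, [619.8, -47.4, 73.9])]
window_face [(0.76, [656.0, 105.4, 78.6])]
stage_mark [(0.67, [671.0, 98.6, 43.0])]
t 4.12 pos [618.8  31.2 240.4] rot [-8.9960e+01 -1.0000e-02 -1.7969e+02] q [ 0.06  0.51 -0.24  1.53  0.13  1.12 -1.77] F [ 0.09 -0.62  0.33] w 51.4
shift [ 0.1927  0.0403 -0.2149] rot [-0.04  0.31  0.01] dist 291
well_rim [(0.82, np.int64(37542))]
window_face [(0.55, np.int64(8637))]
```

View pics/w3.png

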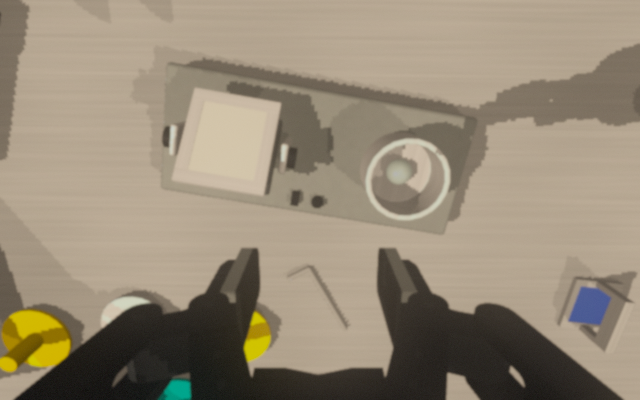

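Run:
```python
import cv2
a=cv2.imread("pics/w3.png")
cv2.imwrite("pics/w3c1.png",cv2.resize(a[75:205,155:305],None,fx=4.5,fy=4.5,interpolation=cv2.INTER_CUBIC))
cv2.imwrite("pics/w3c2.png",cv2.resize(a[125:230,350:465],None,fx=5,fy=5,interpolation=cv2.INTER_CUBIC))
```

```text
(no output)
```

View pics/w3c1.png

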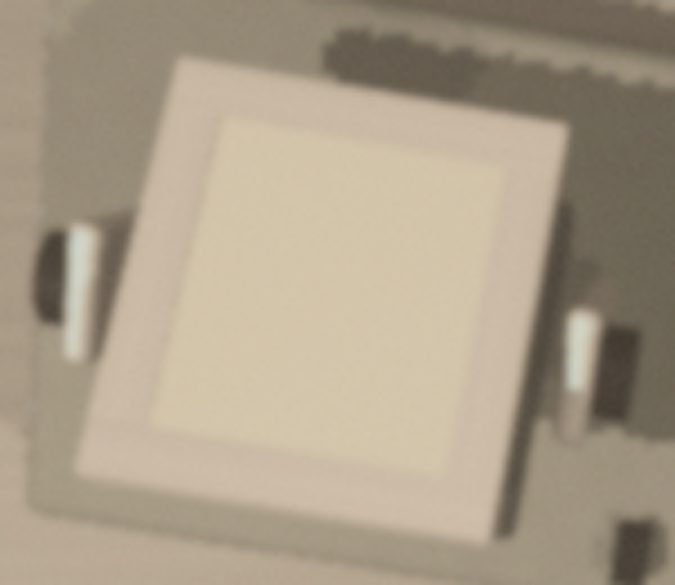

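View pics/w3c2.png

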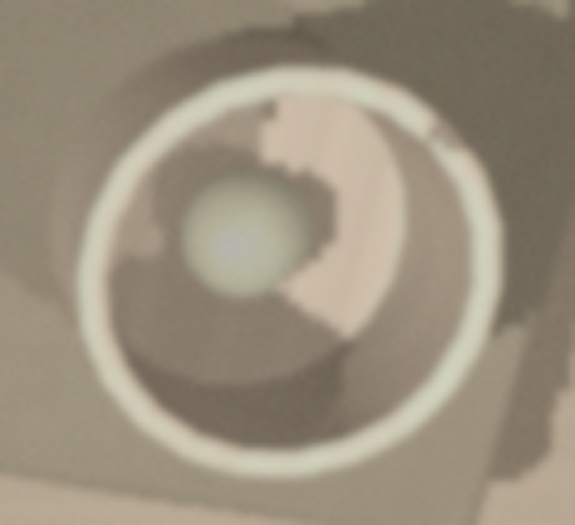

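```bash
cat > fitwin.py <<'E'
from h import *
from scipy.optimize import least_squares
im,T,s=pickle.load(open("w3.pkl","rb")); K=np.array(im["camera_matrix"])
px=lambda c,f,o:(np.array(c,float)+.5)/f-.5+np.array(o)
rim=px([289.5,271.5],5,[350,125])
print("rim",ray_z(K,T,rim,75).round(1))
# outer corners projected check
C=px([[178,57],[570,125],[490,543],[78,472]],4.5,[155,75])
# base top edge z=30
for a in ([168,63],[475,120]),([162,187],[444,234]):
    P=[ray_z(K,T,q,30) for q in a]; d=P[1]-P[0]; print("edge",[p.round(1) for p in P],np.degrees(np.arctan2(-d[0],-d[1]))*-1)
# local corner order: downhill,left(+y) ; image up=outward=+x ; image left=+y
L=np.array([[40,36,0],[40,-36,0],[-40,-36,0],[-40,36,0]],float)
def pose(v):
    # v: center, slope, yaw
    R=Ro.from_euler('z',v[4],degrees=True)*Ro.from_euler('y',v[3],degrees=True)
    return R.apply(L)+v[:3]
f=lambda v:(proj(K,T,pose(v))-C).ravel()
r=least_squares(f,[650,104,78,22,-8.]); print(r.x.round(2),r.fun.round(2))
J=np.linalg.inv(r.jac.T@r.jac); print("sig per px",np.sqrt(np.diag(J)).round(2))
E
python3 fitwin.py
```

```text
rim [621.7 -42.5  75. ]
edge [array([714.2, 165.9,  30. ]), array([ 667. , -112.1,   30. ])] -9.619825598031666
edge [array([600.4, 184.8,  30. ]), array([553.2, -96.1,  30. ])] -9.553957312912457
[653.45 105.31  77.13  28.48  -9.41] [ 0.38 -0.28 -0.27  0.1   0.07 -0.21 -0.17  0.37]
sig per px [0.63 0.82 2.68 1.92 0.53]
```

{"name": "move_arm", "arguments": {"steps": [{"rx": 0, "ry": 0, "rz": 0, "x": 0.096, "y": 0.02, "z": -0.107, "grip": 0.2}, {"rx": 0, "ry": 0, "rz": 0, "x": 0.193, "y": 0.04, "z": -0.214, "grip": 0.2}, {"rx": 0, "ry": 0, "rz": 0, "x": 0.193, "y": 0.04, "z": -0.214, "grip": 0.2}, {"rx": 0, "ry": 0, "rz": 0, "x": 0.193, "y": 0.04, "z": -0.214, "grip": 0.2}, {"rx": 0, "ry": 0, "rz": 0, "x": 0.193, "y": 0.04, "z": -0.214, "grip": 0.2}, {"rx": 0, "ry": 0, "rz": 0, "x": 0.193, "y": 0.04, "z": -0.214, "grip": 0.2}, {"rx": 0, "ry": 0, "rz": 0, "x": 0.193, "y": 0.04, "z": -0.214, "grip": 0.2}, {"rx": 0, "ry": 0, "rz": 0, "x": 0.193, "y": 0.04, "z": -0.214, "grip": 0.2}]}}

```text
t: 5.22
ee_pos: [425.5, 244.2, 200.4]
tool_rot: [-1.571, 0.001, -3.136]
wrist_force: [-0.4, 0.3, 0.8]
grip_width: 51.0
```

Run:
```python
from h import *
im,T,s=wrist("w4")
marks(im,["cover_center","cover_seat"])
go([425,245,200],Rt(180))
a=cv2.imread("pics/w4.png")
```

```text
cover_center [(0.78, [311.9, 199.7, 27.5]), (0.75, [427.0, 243.8, 24.7]), (0.68, [418.0, 127.3, 24.3]), (0.6, [404.3, 366.1, 24.1])]
cover_seat [(0.82, [405.4, 365.8, 2.5]), (0.81, [423.1, 244.1, 1.0]), (0.64, [305.4, 201.2, 7.8])]
t 5.38 pos [425.1 244.6 200.3] rot [-9.0000e+01  1.0000e-02 -1.7965e+02] q [-0.36  0.36 -0.3   1.92  0.13  0.89 -2.28] F [-0.16 -0.58 -0.17] w 51.3
shift [ 0.0001  0.0003 -0.0004] rot [-0.    0.35 -0.01] dist 1
```

View pics/w4.png

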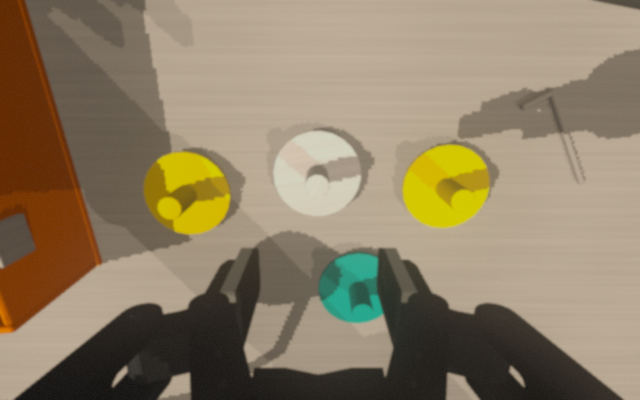

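```bash
cat > circ.py <<'E'
from h import *
from scipy.optimize import least_squares
# fit a circle of radius r at plane z to extreme pixels: left,right u ; top,bottom v
def circ(K,T,ext,z,r,p0):
    th=np.linspace(0,2*np.pi,361)
    def f(v,zz=None):
        P=np.c_[v[0]+r*np.cos(th),v[1]+r*np.sin(th),np.full(361,v[2] if len(v)>2 else z)]
        q=proj(K,T,P); return np.array([q[:,0].min(),q[:,0].max(),q[:,1].min(),q[:,1].max()])-ext
    a=least_squares(f,p0[:2]); b=least_squares(f,[*p0[:2],z])
    print("fixed z",a.x.round(1),a.fun.round(1)," free z",b.x.round(1),b.fun.round(1))
    return a.x
if __name__=="__main__":
    im,T,s=pickle.load(open("w4.pkl","rb")); K=np.array(im["camera_matrix"])
    circ(K,T,[274,361,130.5,216],11,40,[425,245])
    print("knob top",ray_z(K,T,[317,188],51))
    im,T,s=pickle.load(open("w3.pkl","rb"))
    circ(K,T,np.array([77/5+350,502/5+350,66/5+125,477/5+125])-.4,75,36,[621,-43])
    a=cv2.imread("pics/w4.png"); cv2.imwrite("pics/w4c.png",cv2.resize(a[120:230,262:372],None,fx=5,fy=5,interpolation=cv2.INTER_CUBIC))
E
python3 circ.py
```

```text
fixed z [425.6 245.3] [-0.6  0.6 -0.2  0.3]  free z [424.9 245.3   7.7] [-0.2  0.2  0.2 -0.2]
knob top [424.24763653 245.59794047  51.        ]
fixed z [620.4 -42.5] [-0.5  0.5 -0.4  0.5]  free z [619.6 -43.4  71.7] [ 0. -0. -0.  0.]
```

View pics/w4c.png

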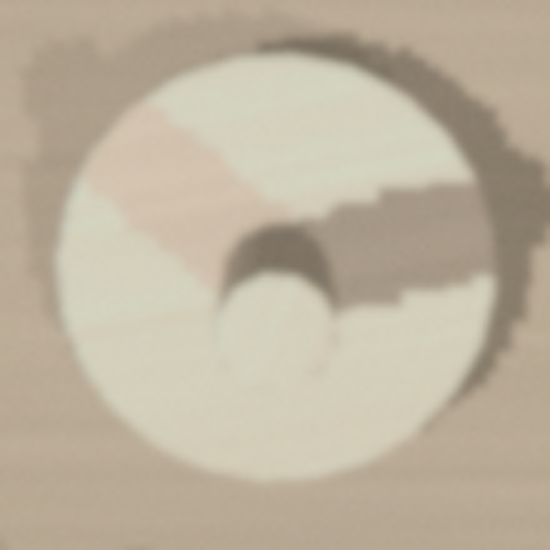

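{"name": "move_arm", "arguments": {"grip_force": 40, "steps": [{"rx": 0, "ry": 0, "rz": 0, "x": 0, "y": 0.06, "z": -0.001, "grip": 0.2}, {"rx": 0, "ry": 0, "rz": 0, "x": 0, "y": 0.11, "z": -0.001, "grip": 0.2}, {"rx": 0, "ry": 0, "rz": 0, "x": 0, "y": 0.14, "z": -0.001, "grip": 0.2}, {"rx": 0, "ry": 0, "rz": 0, "x": 0, "y": 0.16, "z": -0.001, "grip": 0.2}, {"rx": 0, "ry": 0, "rz": 0, "x": 0, "y": 0.166, "z": -0.001, "grip": 0.2}, {"rx": 0, "ry": 0, "rz": 0, "x": 0, "y": 0.166, "z": -0.001, "grip": 0.2}, {"rx": 0, "ry": 0, "rz": 0, "x": 0, "y": 0.166, "z": -0.001, "grip": -0.4}, {"rx": 0, "ry": 0, "rz": 0, "x": 0, "y": 0.166, "z": -0.001, "grip": -1}, {"rx": 0, "ry": 0, "rz": 0, "x": 0, "y": 0.166, "z": -0.001, "grip": -1}, {"rx": 0, "ry": 0, "rz": 0, "x": 0, "y": 0.166, "z": -0.001, "grip": -1}, {"rx": 0, "ry": 0, "rz": 0, "x": 0, "y": 0.166, "z": -0.001, "grip": -1}, {"rx": 0, "ry": 0, "rz": 0, "x": 0, "y": 0.166, "z": -0.001, "grip": -1}]}}

```text
t: 6.88
ee_pos: [424.9, 246.6, 35.2]
tool_rot: [-1.572, 0.002, -3.134]
wrist_force: [-1.4, -1.0, 6.4]
grip_width: 18.8
```

Run:
```python
from h import *
im,T,s=wrist("w5")
go([620,-44,180],Rt(180))
```

```text
t 6.92 pos [424.9 246.6  35.2] rot [-9.0040e+01  9.0000e-02 -1.7955e+02] q [-0.44  0.6  -0.2   2.1   0.26  0.47 -2.4 ] F [-0.44 -0.8   6.55] w 18.9
shift [-0.193  -0.1447  0.292 ] rot [ 0.04  0.45 -0.09] dist 379
```

View pics/w5.png

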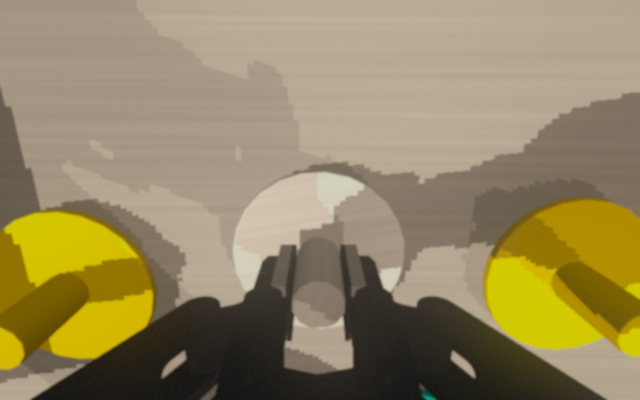

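{"name": "move_arm", "arguments": {"steps": [{"rx": 0, "ry": 0, "rz": 0, "x": 0, "y": -0.02, "z": 0, "grip": -1}, {"rx": 0, "ry": 0, "rz": 0, "x": 0, "y": -0.06, "z": 0, "grip": -1}, {"rx": 0, "ry": 0, "rz": 0, "x": 0, "y": -0.11, "z": 0, "grip": -1}, {"rx": 0, "ry": 0, "rz": 0, "x": -0.02, "y": -0.155, "z": 0.03, "grip": -1}, {"rx": 0, "ry": 0, "rz": 0, "x": -0.048, "y": -0.155, "z": 0.073, "grip": -1}, {"rx": 0, "ry": 0, "rz": 0, "x": -0.08, "y": -0.155, "z": 0.121, "grip": -1}, {"rx": 0, "ry": 0, "rz": 0, "x": -0.112, "y": -0.155, "z": 0.169, "grip": -1}, {"rx": 0, "ry": 0, "rz": 0, "x": -0.144, "y": -0.155, "z": 0.217, "grip": -1}, {"rx": 0, "ry": 0, "rz": 0, "x": -0.172, "y": -0.145, "z": 0.26, "grip": -1}, {"rx": 0, "ry": 0, "rz": 0, "x": -0.19, "y": -0.12, "z": 0.287, "grip": -1}, {"rx": 0, "ry": 0, "rz": 0, "x": -0.193, "y": -0.105, "z": 0.292, "grip": -1}, {"rx": 0, "ry": 0, "rz": 0, "x": -0.193, "y": -0.1, "z": 0.292, "grip": -1}, {"rx": 0, "ry": 0, "rz": 0, "x": -0.193, "y": -0.1, "z": 0.292, "grip": -1}, {"rx": 0, "ry": 0, "rz": 0, "x": -0.193, "y": -0.1, "z": 0.292, "grip": -1}]}}

```text
t: 8.68
ee_pos: [619.9, -42.7, 135.3]
tool_rot: [-1.571, 0.001, -3.132]
wrist_force: [0.9, -0.1, -0.4]
grip_width: 18.9
```

Run:
```python
from h import *
im,T,s=wrist("w6")
go([620,-44,119],Rt(180))
for n in ["side","scene"]:
    q=env.snapshot(n); pickle.dump(q,open(n+"6.pkl","wb"));cv2.imwrite(f"pics/{n}6.png",q["pixels"][:,:,::-1])
    marks(q,["cover_seat","well_rim"])
b=cv2.imread("pics/side6.png"); c=cv2.imread("pics/scene6.png")
cv2.imwrite("pics/c6.png",np.hstack([cv2.resize(b[150:250,300:400],(400,400),interpolation=cv2.INTER_CUBIC),cv2.resize(c[170:270,260:360],(400,400),interpolation=cv2.INTER_CUBIC)]))
```

```text
t 8.72 pos [620.  -42.9 135.4] rot [-9.0010e+01  8.0000e-02 -1.7946e+02] q [ 0.18  0.61 -0.24  1.66  0.17  0.89 -1.69] F [-0.39  0.29 -0.33] w 19.4
shift [-0.      0.0164  0.0011] rot [ 0.01  0.54 -0.08] dist 16
cover_seat [(0.76, [619.5, -45.5, 109.9]), (0.75, [417.2, 122.7, 7.3]), (0.72, [405.8, 366.8, 3.8]), (0.56, [305.9, 203.2, 3.6]), (0.22, [460.0, -284.8, -5.4])]
well_rim [(0.88, [619.6, -45.6, 72.3])]
cover_seat [(0.82, [306.3, 200.5, 5.3]), (0.68, [618.4, -44.4, 105.7]), (0.63, [411.6, 128.2, 5.4]), (0.62, [670.3, -394.8, 98.4]), (0.61, [405.5, 369.5, 4.9])]
well_rim [(0.97, [620.6, -43.8, 77.0])]
```

View pics/w6.png

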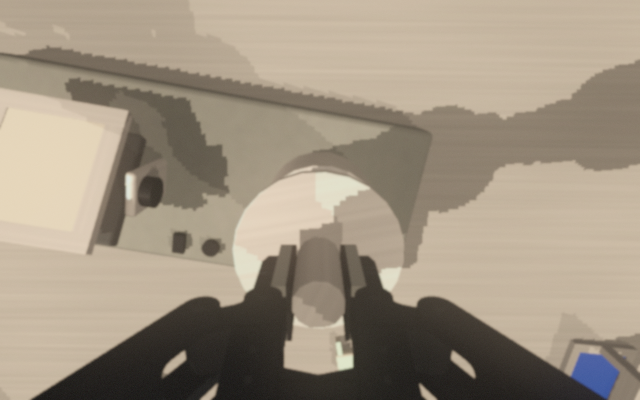

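View pics/c6.png

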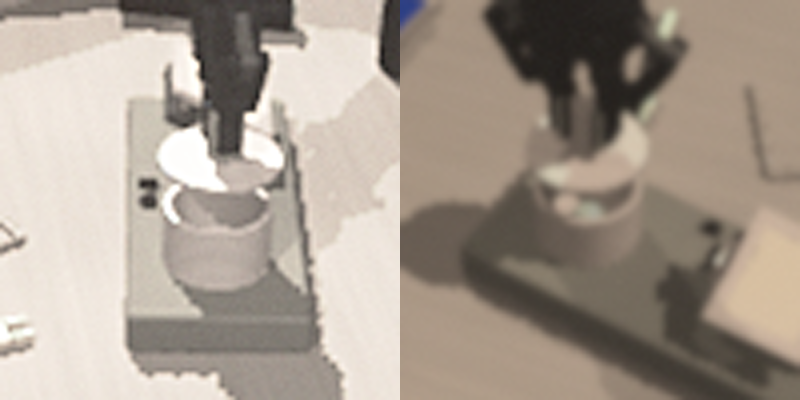

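{"name": "move_arm", "arguments": {"steps": [{"rx": 0, "ry": 0, "rz": 0, "x": -0.0005, "y": 0.01, "z": 0.0005, "grip": -1}, {"rx": 0, "ry": 0, "rz": 0, "x": -0.0005, "y": 0.02, "z": 0.0005, "grip": -1}, {"rx": 0, "ry": 0, "rz": 0, "x": -0.0005, "y": 0.025, "z": 0.0005, "grip": -1}, {"rx": 0, "ry": 0, "rz": 0, "x": -0.0005, "y": 0.028, "z": 0.0005, "grip": -1}, {"rx": 0, "ry": 0, "rz": 0, "x": -0.0005, "y": 0.03, "z": 0.0005, "grip": -1}, {"rx": 0, "ry": 0, "rz": 0, "x": -0.0005, "y": 0.03, "z": 0.0005, "grip": -1}]}}

```text
t: 9.78
ee_pos: [620.4, -44.5, 104.5]
tool_rot: [-1.571, 0.0, -3.134]
wrist_force: [0.3, -0.1, -0.8]
grip_width: 19.2
```

{"name": "move_arm", "arguments": {"steps": [{"rx": 0, "ry": 0, "rz": 0, "x": 0, "y": 0.001, "z": 0, "grip": -1}, {"rx": 0, "ry": 0, "rz": 0, "x": 0, "y": 0.002, "z": 0, "grip": -1}, {"rx": 0, "ry": 0, "rz": 0, "x": 0, "y": 0.002, "z": 0, "grip": -1}]}}

```text
t: 10.15
ee_pos: [620.5, -44.5, 104.3]
tool_rot: [-1.57, 0.002, -3.134]
wrist_force: [-5.0, 0.0, 13.5]
grip_width: 19.1
```

Run:
```python
from h import *
go([620,-44,104.2],Rt(180))
for n in ["side","scene"]:
    q=env.snapshot(n); pickle.dump(q,open(n+"7.pkl","wb"));cv2.imwrite(f"pics/{n}7.png",q["pixels"][:,:,::-1])
b=cv2.imread("pics/side7.png"); c=cv2.imread("pics/scene7.png")
cv2.imwrite("pics/c7.png",np.hstack([cv2.resize(b[150:250,300:400],(400,400),interpolation=cv2.INTER_CUBIC),cv2.resize(c[170:270,260:360],(400,400),interpolation=cv2.INTER_CUBIC)]))
```

```text
t 10.15 pos [620.5 -44.5 104.3] rot [-8.9980e+01  9.0000e-02 -1.7955e+02] q [ 0.17  0.64 -0.23  1.69  0.19  0.83 -1.7 ] F [-5.01  0.02 13.51] w 19.1
shift [ 0.0005  0.0001 -0.0005] rot [-0.02  0.45 -0.09] dist 1
```

View pics/c7.png

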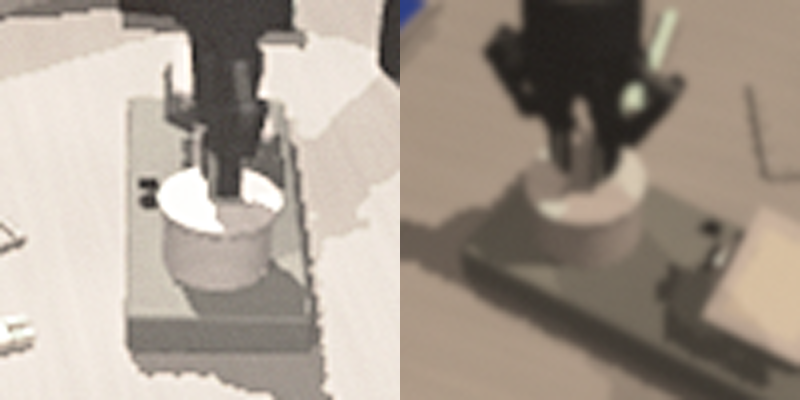

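{"name": "move_arm", "arguments": {"steps": [{"rx": 0, "ry": 0, "rz": 0, "x": 0, "y": -0.0015, "z": 0, "grip": -1}, {"rx": 0, "ry": 0, "rz": 0, "x": 0, "y": -0.0015, "z": 0, "grip": -0.4}, {"rx": 0, "ry": 0, "rz": 0, "x": 0, "y": -0.0015, "z": 0, "grip": 0.0}, {"rx": 0, "ry": 0, "rz": 0, "x": 0, "y": -0.0015, "z": 0, "grip": 0.0}, {"rx": 0, "ry": 0, "rz": 0, "x": 0, "y": -0.0015, "z": 0, "grip": 0.0}, {"rx": 0, "ry": 0, "rz": 0, "x": 0, "y": -0.02, "z": 0, "grip": 0.0}, {"rx": 0, "ry": 0, "rz": 0, "x": 0, "y": -0.06, "z": 0, "grip": 0.0}, {"rx": 0, "ry": 0, "rz": 0, "x": 0, "y": -0.12, "z": 0, "grip": 0.0}, {"rx": 0, "ry": 0, "rz": 0, "x": 0, "y": -0.12, "z": 0, "grip": 0.0}, {"rx": 0, "ry": 0, "rz": 0, "x": 0, "y": -0.12, "z": 0, "grip": 0.0}]}}

```text
t: 11.5
ee_pos: [619.9, -44.6, 222.0]
tool_rot: [-1.571, -0.0, -3.134]
wrist_force: [-0.3, 0.1, -0.9]
grip_width: 42.8
```

Run:
```python
from h import *
im,T,s=wrist("w8")
go([640,103,240],Rt(170.4,0))
marks(im,["cover_seat","window_face"])
for n in ["side","scene"]:
    q=env.snapshot(n); pickle.dump(q,open(n+"8.pkl","wb"));cv2.imwrite(f"pics/{n}8.png",q["pixels"][:,:,::-1])
b=cv2.imread("pics/side8.png"); c=cv2.imread("pics/scene8.png")
cv2.imwrite("pics/c8.png",np.hstack([cv2.resize(b[150:250,300:400],(400,400),interpolation=cv2.INTER_CUBIC),cv2.resize(c[170:270,260:360],(400,400),interpolation=cv2.INTER_CUBIC)]))
```

```text
t 11.55 pos [619.5 -44.6 221.2] rot [-9.0000e+01 -1.1000e-01 -1.7954e+02] q [ 0.19  0.52 -0.26  1.55  0.14  1.09 -1.66] F [-0.37  0.2   0.44] w 42.6
shift [-0.0216 -0.0189 -0.1474] rot [-1.000e-02  1.006e+01  1.100e-01] dist 150
cover_seat [(0.95, [618.1, -46.6, 71.5])]
window_face [(0.56, [656.2, 105.1, 78.8])]
```

View pics/w8.png

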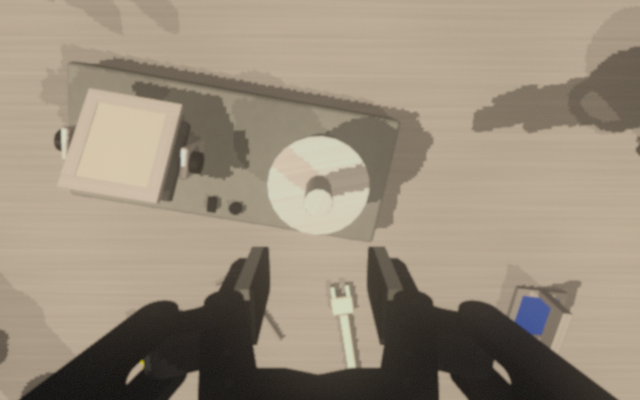

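View pics/c8.png

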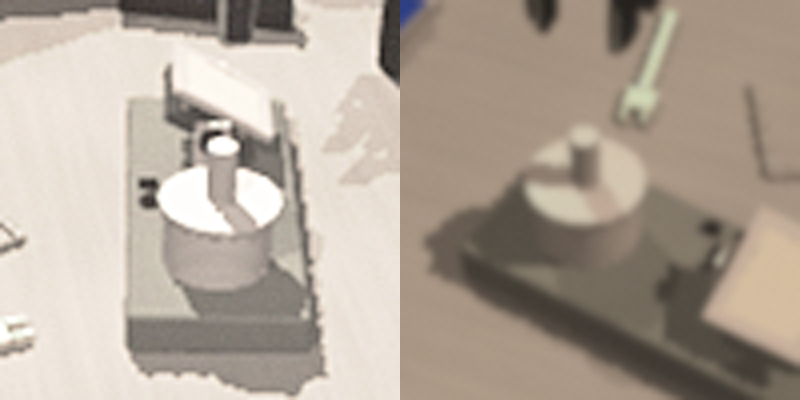

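Run:
```python
from h import *
im,T,s=pickle.load(open("w8.pkl","rb"));K=np.array(im["camera_matrix"])
print(proj(K,T,[[620.4,-44.5,120]]), ray_z(K,T,[319,203],120))
def z(n,x,y,w,h,f): 
    a=cv2.imread(f"pics/{n}.png")[y:y+h,x:x+w]; return cv2.resize(a,None,fx=f,fy=f,interpolation=cv2.INTER_CUBIC)
cv2.imwrite("pics/z8.png",z("w8",50,80,145,130,5)); cv2.imwrite("pics/z8s.png",np.hstack([z("side8",335,155,45,35,9),z("scene8",330,215,52,50,6.3)[:315]])) if False else None
cv2.imwrite("pics/zs.png",z("side8",335,155,45,40,12)); cv2.imwrite("pics/zc.png",z("scene8",330,215,52,50,11))
```

```text
[[318.79138657 204.15483016]] [621.21616885 -44.63254181 120.        ]
```

View pics/z8.png

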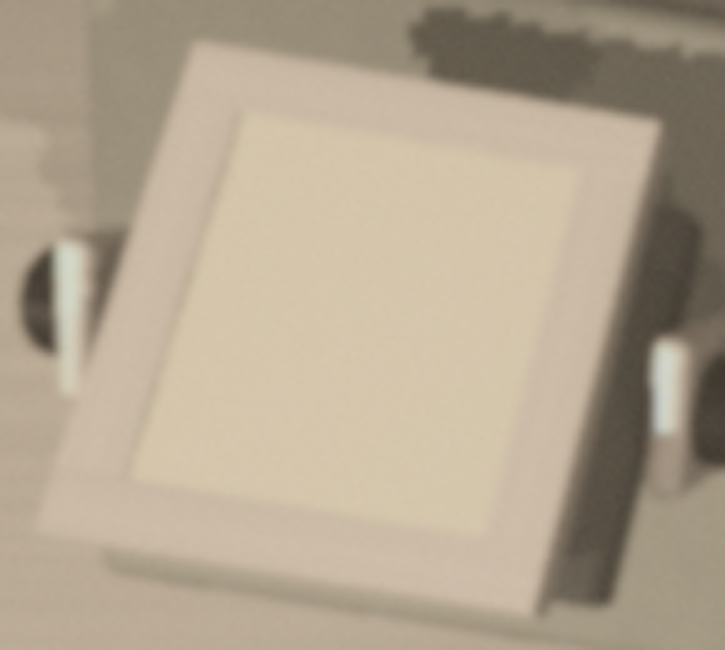

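View pics/zs.png

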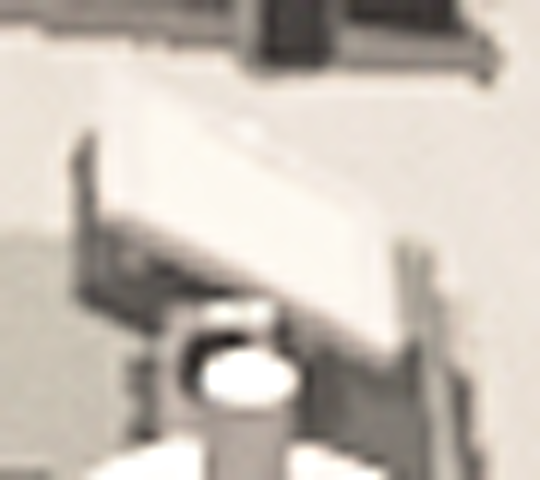

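View pics/zc.png

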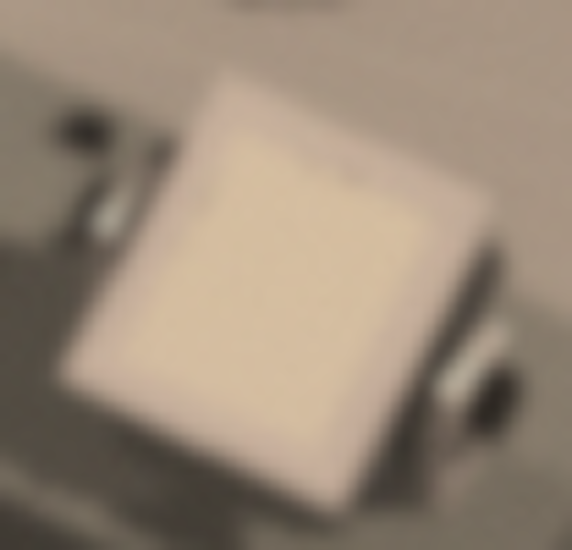

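```bash
cat > fit2.py <<'E'
from h import *
from scipy.optimize import least_squares
px=lambda c,f,o:(np.array(c,float)+.5)/f-.5+np.array(o)
# order: dh+y, dh-y, uh-y, uh+y
obs=[]
for n,C in (("w3",px([[178,57],[570,125],[490,543],[78,472]],4.5,[155,75])),("w8",px([[195,42],[662,122],[537,617],[38,530]],5,[50,80]))):
    im,T,s=pickle.load(open(n+".pkl","rb")); obs.append((n,np.array(im["camera_matrix"]),T,C,.35,"w"))
for n,C in (("side",px([[390,225],[403,352],[100,215],[105,75]],12,[335,155])),("scene",px([[345,512],[60,375],[225,72],[492,195]],11,[330,215]))):
    q=pickle.load(open(n+"8.pkl","rb")); R=cv2.Rodrigues(np.array(q["rvec"],float))[0]; t=np.array(q["tvec"],float).ravel()
    T=np.eye(4);T[:3,:3]=R.T;T[:3,3]=-R.T@t; obs.append((n,np.array(q["camera_matrix"]),T,C,.4,n))
L=np.array([[40,36,0],[40,-36,0],[-40,-36,0],[-40,36,0]],float)
keys=["w","side","scene"]
def P(v): return (Ro.from_euler('z',v[4],degrees=True)*Ro.from_euler('y',v[3],degrees=True)).apply(L)+v[:3]
def f(v,use):
    r=[]
    for n,K,T,C,sg,k in obs:
        if n in use:
            b=v[5+3*keys.index(k):8+3*keys.index(k)]
            r.append(((proj(K,T,P(v)+b)-C)/sg).ravel())
    r.append(v[5:14]/1.5); r.append([(v[4]+9.6)/0.7])
    return np.concatenate(r)
for use in (["w3","w8"],["side","scene"],["w3","w8","side","scene"],["w3","w8","scene"],["w3","w8","side"]):
    r=least_squares(f,np.r_[650,104,78,25,-9.6,np.zeros(9)],args=(use,))
    J=np.linalg.inv(r.jac.T@r.jac); print(use,r.x[:5].round(2),"sd",np.sqrt(np.diag(J))[:5].round(2),"bias",r.x[5:].round(1),"rms",np.sqrt((r.fun**2).mean()).round(2))
E
python3 fit2.py
```

```text
['w3', 'w8'] [653.45 105.22  77.17  28.76  -9.48] sd [1.5  1.51 1.56 0.34 0.13] bias [ 0. -0.  0.  0.  0.  0.  0.  0.  0.] rms 0.74
['side', 'scene'] [654.13 104.67  77.63  28.37  -9.33] sd [1.34 1.47 1.53 0.83 0.41] bias [ 0.   0.   0.  -0.2  0.   0.1  0.2 -0.  -0.1] rms 0.93
['w3', 'w8', 'side', 'scene'] [653.83 104.92  77.33  28.74  -9.47] sd [0.99 1.05 1.08 0.31 0.12] bias [-0.4  0.3 -0.1  0.1  0.   0.2  0.3 -0.3 -0.1] rms 0.94
['w3', 'w8', 'scene'] [653.73 104.88  77.18  28.9   -9.42] sd [1.27 1.11 1.37 0.32 0.13] bias [-0.3  0.3  0.1 -0.   0.   0.   0.3 -0.3 -0.1] rms 0.81
['w3', 'w8', 'side'] [653.7  105.2   77.28  28.61  -9.53] sd [1.12 1.42 1.24 0.32 0.13] bias [-0.3  0.  -0.2  0.3 -0.   0.2  0.   0.   0. ] rms 0.92
```

Run:
```python
from h import *
im,T,s=pickle.load(open("w2.pkl","rb"));K=np.array(im["camera_matrix"])
a,b=ray_z(K,T,[320.5,137],47),ray_z(K,T,[314.5,208],47); d=a-b
print(a,b,(a+b)/2,np.degrees(np.arctan2(d[1],d[0])),np.linalg.norm(d))
cv2.imwrite("pics/w2c.png",cv2.resize(cv2.imread("pics/w2.png")[115:225,260:370],None,fx=5,fy=5,interpolation=cv2.INTER_CUBIC))
go([451,-288,160],Rt(180-5))
```

```text
[ 485.87484639 -291.38928493   47.        ] [ 423.32955347 -286.55230702   47.        ] [ 454.60219993 -288.97079597   47.        ] -4.422201549321434 62.73204939079702
t 11.75 pos [619.7 -44.5 221. ] rot [-9.0010e+01 -1.3000e-01 -1.7954e+02] q [ 0.19  0.53 -0.26  1.55  0.14  1.09 -1.66] F [ 0.4   0.01 -0.36] w 43.0
shift [0.1705 0.0613 0.2421] rot [0.01 5.46 0.13] dist 302
```

View pics/w2c.png

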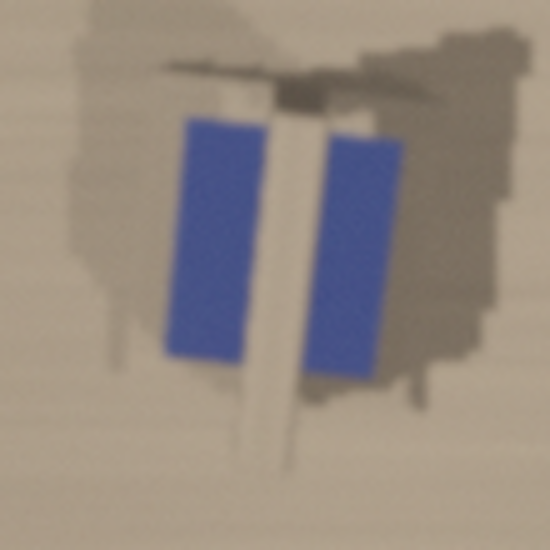

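{"name": "move_arm", "arguments": {"steps": [{"rx": 0, "ry": 0, "rz": 0, "x": 0.03, "y": 0.0, "z": 0.043, "grip": 0.0}, {"rx": 0, "ry": 3, "rz": 0, "x": 0.084, "y": 0.0, "z": 0.12, "grip": 0.0}, {"rx": 0, "ry": 6, "rz": 0.1, "x": 0.168, "y": 0.04, "z": 0.243, "grip": 0.0}, {"rx": 0, "ry": 6, "rz": 0.1, "x": 0.168, "y": 0.061, "z": 0.243, "grip": 0.0}, {"rx": 0, "ry": 6, "rz": 0.1, "x": 0.168, "y": 0.061, "z": 0.243, "grip": 0.0}, {"rx": 0, "ry": 6, "rz": 0.1, "x": 0.168, "y": 0.061, "z": 0.243, "grip": 0.0}, {"rx": 0, "ry": 6, "rz": 0.1, "x": 0.168, "y": 0.061, "z": 0.243, "grip": 0.0}, {"rx": 0, "ry": 6, "rz": 0.1, "x": 0.168, "y": 0.061, "z": 0.243, "grip": 0.0}, {"rx": 0, "ry": 6, "rz": 0.1, "x": 0.168, "y": 0.061, "z": 0.243, "grip": 0.0}]}}

```text
t: 12.88
ee_pos: [455.3, -287.6, 161.6]
tool_rot: [-1.571, 0.003, 3.047]
wrist_force: [0.8, 0.1, -0.0]
grip_width: 42.3
```

Run:
```python
from h import *
im,T,s=wrist("w9")
go([453.5,-289,40],Rt(174.5))
marks(im,["filter_bar","filter_face"])
cv2.imwrite("pics/w9c.png",cv2.resize(cv2.imread("pics/w9.png")[120:270,245:395],None,fx=4,fy=4,interpolation=cv2.INTER_CUBIC))
```

```text
t 12.93 pos [ 455.1 -287.8  161.6] rot [-9.0010e+01  1.5000e-01  1.7458e+02] q [ 0.66  0.46 -0.2   1.85  0.12  0.84 -1.27] F [ 0.29 -0.44 -0.71] w 42.5
shift [0.0018 0.1216 0.0013] rot [ 0.01  0.08 -0.15] dist 122
filter_bar [(0.96, [452.0, -288.0, 42.9])]
filter_face [(0.72, [449.5, -291.8, 0.7])]
```

View pics/w9c.png

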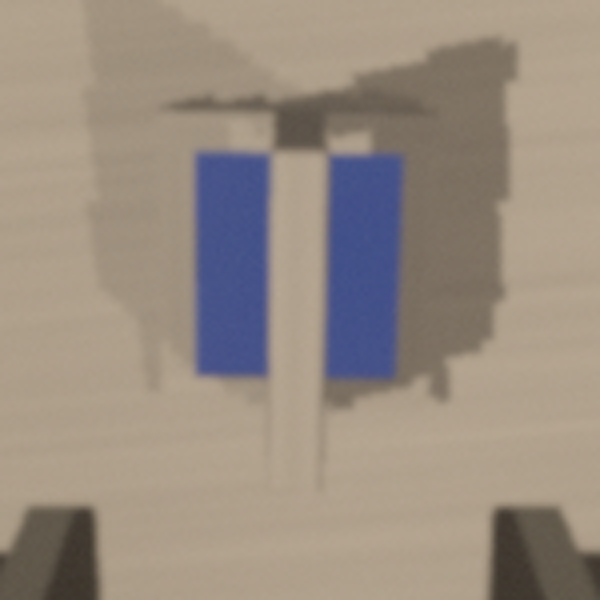

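Run:
```python
from h import *
im,T,s=pickle.load(open("w9.pkl","rb"));K=np.array(im["camera_matrix"])
px=lambda c,f,o:(np.array(c,float)+.5)/f-.5+np.array(o)
P=[ray_z(K,T,px(q,4,[245,120]),47) for q in ([301,150],[296,490])];d=P[0]-P[1];c=(P[0]+P[1])/2
print(P,c,np.linalg.norm(d),np.degrees(np.arctan2(d[1],d[0])))
Q=[ray_z(K,T,px(q,4,[245,120]),6)for q in ([197,155],[403,155],[397,380],[197,375])];print(np.mean(Q,0))
go([c[0],c[1],40],Rt(180-6.2),s)
```

```text
[array([ 485.42145771, -291.01472508,   47.        ]), array([ 422.85398683, -284.31377969,   47.        ])] [ 454.13772227 -287.66425238   47.        ] 62.925281730518016 -6.11304806267149
[ 453.54680311 -287.72084215    6.        ]
t 12.88 pos [ 455.3 -287.6  161.6] rot [-9.001e+01  1.500e-01  1.746e+02] q [ 0.66  0.46 -0.2   1.85  0.12  0.84 -1.27] F [ 0.81  0.14 -0.01] w 42.3
shift [0.0015 0.1216 0.0002] rot [ 0.01  0.8  -0.15] dist 122
```

{"name": "move_arm", "arguments": {"grip_force": 70, "steps": [{"rx": 0, "ry": 0.7, "rz": -0.15, "x": 0.002, "y": 0.05, "z": 0, "grip": 0.0}, {"rx": 0, "ry": 0.7, "rz": -0.15, "x": 0.002, "y": 0.09, "z": 0, "grip": -0.2}, {"rx": 0, "ry": 0.7, "rz": -0.15, "x": 0.002, "y": 0.115, "z": 0, "grip": -0.2}, {"rx": 0, "ry": 0.7, "rz": -0.15, "x": 0.002, "y": 0.1255, "z": 0, "grip": -0.2}, {"rx": 0, "ry": 0.7, "rz": -0.15, "x": 0.002, "y": 0.1255, "z": 0, "grip": -0.2}, {"rx": 0, "ry": 0.7, "rz": -0.15, "x": 0.002, "y": 0.1255, "z": 0, "grip": -0.2}]}}

```text
t: 13.78
ee_pos: [453.1, -289.0, 36.8]
tool_rot: [-1.57, 0.001, 3.033]
wrist_force: [0.5, -1.4, -1.1]
grip_width: 34.2
```

Run:
```python
from h import *
im,T,s=wrist("w10")
go([453.3,-287.7,36],Rt(180-6.1))
```

```text
t 13.82 pos [ 453.1 -289.1   36.9] rot [-8.9960e+01  6.0000e-02  1.7375e+02] q [ 0.62  0.64 -0.15  1.97  0.18  0.54 -1.33] F [0.57 0.18 0.23] w 34.2
shift [-0.0001  0.0009 -0.0014] rot [-0.04 -0.15 -0.06] dist 2
```

View pics/w10.png

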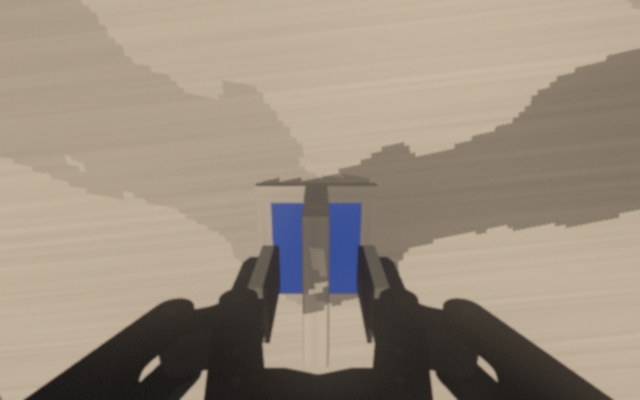

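{"name": "move_arm", "arguments": {"grip_force": 70, "steps": [{"rx": 0, "ry": 0, "rz": 0, "x": 0, "y": 0.0005, "z": -0.001, "grip": -0.5}, {"rx": 0, "ry": 0, "rz": 0, "x": 0, "y": 0.0005, "z": -0.001, "grip": -1}, {"rx": 0, "ry": 0, "rz": 0, "x": 0, "y": 0.0005, "z": -0.001, "grip": -1}, {"rx": 0, "ry": 0, "rz": 0, "x": 0, "y": 0.0005, "z": -0.001, "grip": -1}, {"rx": 0, "ry": 0, "rz": 0, "x": 0, "y": 0.0005, "z": -0.001, "grip": -1}]}}

```text
t: 14.45
ee_pos: [452.8, -287.8, 35.9]
tool_rot: [-1.571, -0.0, 3.033]
wrist_force: [-0.9, -0.4, 5.5]
grip_width: 8.9
```

Run:
```python
from h import *
im,T,s=wrist("w11")
go([453.3,-287.7,36],Rt(180-6.1))
cv2.imwrite("pics/w11c.png",cv2.resize(cv2.imread("pics/w11.png")[170:390,220:420],None,fx=2.7,fy=2.7,interpolation=cv2.INTER_CUBIC))
```

```text
t 14.5 pos [ 452.8 -287.8   35.9] rot [-89.98  -0.   173.76] q [ 0.62  0.64 -0.15  1.98  0.18  0.54 -1.33] F [-0.69  1.1   6.3 ] w 8.7
shift [-0.0005 -0.0001 -0.0002] rot [-0.02 -0.14  0.  ] dist 1
```

View pics/w11c.png

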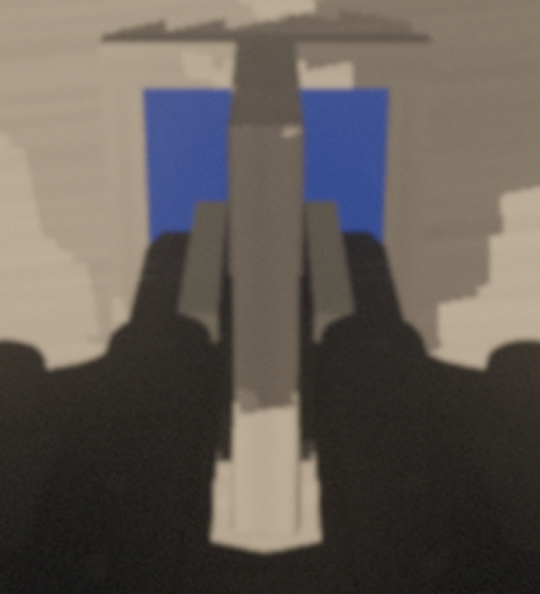

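```bash
cat > tgt.py <<'E'
from h import *
W=np.array([653.6,105.1,77.3]); sl=28.7; yw=-9.5
Rw=(Ro.from_euler('z',yw,degrees=True)*Ro.from_euler('y',sl,degrees=True)).as_matrix()
X,Y,N=Rw.T
X,Y,N=Rw[:,0],Rw[:,1],Rw[:,2]
Rg=np.c_[-X,-N,-Y]
D=36.0
def tcp(gap,dx=-0.8,dy=0): return W+N*(D+gap)+X*dx+Y*dy
E
python3 - <<'E'
from tgt import *
print(np.linalg.det(Rg),N)
go([452.8,-287.8,200],Rt(173.76))
go(tcp(40)+[0,0,60],Rg); go(tcp(40),Rg); go(tcp(15),Rg); print(tcp(40),tcp(0))
E
```

```text
0.9999999999999999 [ 0.47363752 -0.07925974  0.87714616]
t 14.5 pos [ 452.8 -287.8   35.9] rot [-89.98  -0.   173.76] q [ 0.62  0.64 -0.15  1.98  0.18  0.54 -1.33] F [-0.69  1.1   6.3 ] w 8.7
shift [ 0.     -0.1641  0.    ] rot [-0.02 -0.    0.  ] dist 164
t 14.5 pos [ 452.8 -287.8   35.9] rot [-89.98  -0.   173.76] q [ 0.62  0.64 -0.15  1.98  0.18  0.54 -1.33] F [-0.69  1.1   6.3 ] w 8.7
shift [-0.1926 -0.1686 -0.4103] rot [ -0.83   3.19 -28.69] dist 484
t 14.5 pos [ 452.8 -287.8   35.9] rot [-89.98  -0.   173.76] q [ 0.62  0.64 -0.15  1.98  0.18  0.54 -1.33] F [-0.69  1.1   6.3 ] w 8.7
shift [-0.1926 -0.1086 -0.4104] rot [ -0.83   3.19 -28.69] dist 466
t 14.5 pos [ 452.8 -287.8   35.9] rot [-89.98  -0.   173.76] q [ 0.62  0.64 -0.15  1.98  0.18  0.54 -1.33] F [-0.69  1.1   6.3 ] w 8.7
shift [-0.1806 -0.0866 -0.411 ] rot [ -0.83   3.19 -28.69] dist 457
[688.90435829  99.19207657 144.34728724] [669.95885745 102.36246611 109.26144069]
```

{"name": "move_arm", "arguments": {"steps": [{"rx": 0, "ry": 0, "rz": 0, "x": 0, "y": -0.015, "z": 0, "grip": -1}, {"rx": 0, "ry": 0, "rz": 0, "x": 0, "y": -0.055, "z": 0, "grip": -1}, {"rx": 0, "ry": 0, "rz": 0, "x": 0, "y": -0.105, "z": 0, "grip": -1}, {"rx": 0, "ry": 0, "rz": 0, "x": 0, "y": -0.155, "z": -0.01, "grip": -1}, {"rx": 0, "ry": 0, "rz": -3, "x": -0.02, "y": -0.169, "z": -0.05, "grip": -1}, {"rx": -0.1, "ry": 0.5, "rz": -6, "x": -0.044, "y": -0.169, "z": -0.095, "grip": -1}, {"rx": -0.2, "ry": 1, "rz": -10, "x": -0.068, "y": -0.169, "z": -0.145, "grip": -1}, {"rx": -0.4, "ry": 1.5, "rz": -14, "x": -0.092, "y": -0.169, "z": -0.195, "grip": -1}, {"rx": -0.5, "ry": 2, "rz": -18, "x": -0.116, "y": -0.169, "z": -0.245, "grip": -1}, {"rx": -0.6, "ry": 2.5, "rz": -22, "x": -0.14, "y": -0.169, "z": -0.295, "grip": -1}, {"rx": -0.7, "ry": 3, "rz": -26, "x": -0.163, "y": -0.169, "z": -0.345, "grip": -1}, {"rx": -0.8, "ry": 3.2, "rz": -28.7, "x": -0.182, "y": -0.169, "z": -0.388, "grip": -1}, {"rx": -0.8, "ry": 3.2, "rz": -28.7, "x": -0.193, "y": -0.169, "z": -0.41, "grip": -1}, {"rx": -0.8, "ry": 3.2, "rz": -28.7, "x": -0.193, "y": -0.169, "z": -0.41, "grip": -1}, {"rx": -0.8, "ry": 3.2, "rz": -28.7, "x": -0.193, "y": -0.169, "z": -0.41, "grip": -1}, {"rx": -0.8, "ry": 3.2, "rz": -28.7, "x": -0.193, "y": -0.169, "z": -0.41, "grip": -1}]}}

```text
t: 16.5
ee_pos: [689.0, 97.2, 205.1]
tool_rot: [-1.57, -0.501, 2.973]
wrist_force: [0.1, -0.7, -1.1]
grip_width: 8.9
```

Run:
```python
from tgt import *
im,T,s=wrist("w12")
go(tcp(15),Rg)
```

```text
t 16.55 pos [689.   97.4 205.1] rot [-89.95 -28.71 170.38] q [-0.04  0.98 -0.22  0.77  0.01  1.88 -1.95] F [ 0.44  0.29 -0.5 ] w 8.7
shift [-0.0288  0.0785 -0.0018] rot [ 0.01 -0.11  0.01] dist 84
```

View pics/w12.png

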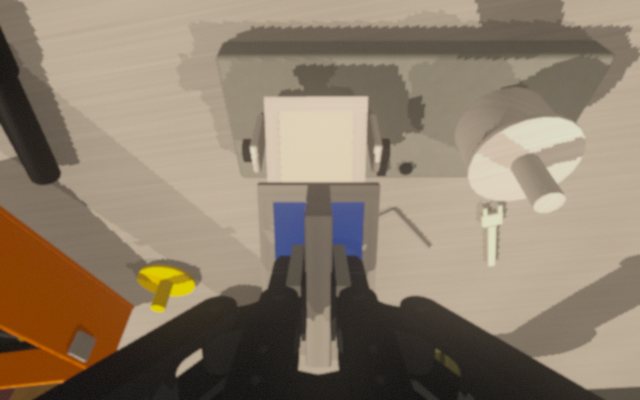

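{"name": "move_arm", "arguments": {"steps": [{"rx": 0, "ry": 0, "rz": 0, "x": -0.01, "y": 0.03, "z": -0.001, "grip": -1}, {"rx": 0, "ry": 0, "rz": 0, "x": -0.02, "y": 0.055, "z": -0.002, "grip": -1}, {"rx": 0, "ry": 0, "rz": 0, "x": -0.029, "y": 0.072, "z": -0.002, "grip": -1}, {"rx": 0, "ry": 0, "rz": 0, "x": -0.029, "y": 0.0785, "z": -0.002, "grip": -1}, {"rx": 0, "ry": 0, "rz": 0, "x": -0.029, "y": 0.0785, "z": -0.002, "grip": -1}, {"rx": 0, "ry": 0, "rz": 0, "x": -0.029, "y": 0.0785, "z": -0.002, "grip": -1}]}}

```text
t: 17.3
ee_pos: [677.8, 102.9, 122.5]
tool_rot: [-1.571, -0.5, 2.976]
wrist_force: [-0.1, -0.3, -0.9]
grip_width: 8.9
```

Run:
```python
from tgt import *
im,T,s=wrist("w13")
go(tcp(3),Rg)
for n in ["side","scene"]:
    q=env.snapshot(n); pickle.dump(q,open(n+"13.pkl","wb"));cv2.imwrite(f"pics/{n}13.png",q["pixels"][:,:,::-1])
b=cv2.imread("pics/side13.png"); c=cv2.imread("pics/scene13.png")
cv2.imwrite("pics/c13.png",np.hstack([cv2.resize(b[140:200,320:380],(400,400),interpolation=cv2.INTER_CUBIC),cv2.resize(c[200:270,320:390],(400,400),interpolation=cv2.INTER_CUBIC)]))
```

```text
t 17.35 pos [677.8 102.9 122.4] rot [-90.02 -28.66 170.5 ] q [-0.04  1.   -0.23  0.93  0.01  1.69 -1.94] F [-0.11  0.31 -0.48] w 9.1
shift [0.0004 0.0122 0.0019] rot [ 0.03 -0.   -0.04] dist 12
```

View pics/w13.png

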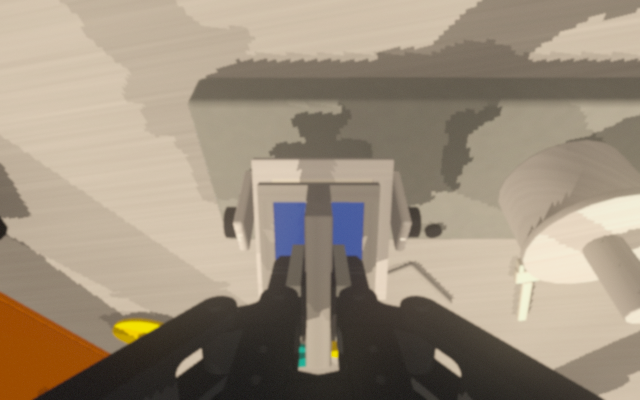

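View pics/c13.png

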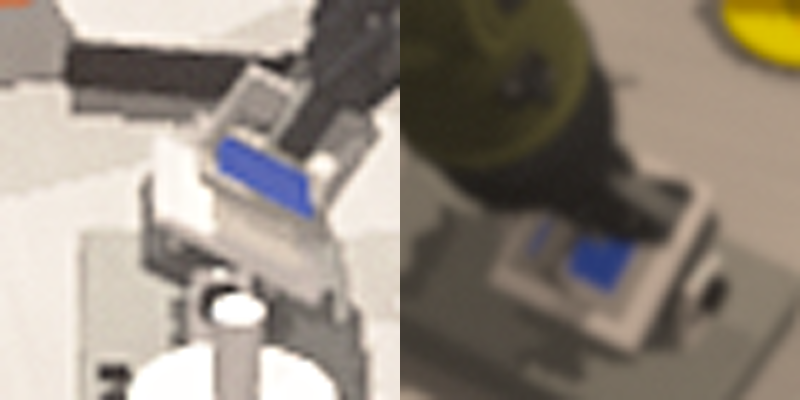

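Run:
```python
from tgt import *
im,T,s=pickle.load(open("w13.pkl","rb"));K=np.array(im["camera_matrix"])
print("window far edge pred",proj(K,T,[W+40*X,W+40*X+36*Y,W+40*X-36*Y]))
Tc=np.array(im["T_tool_cam"])
for o in(-1.1,0,1.1): print("filter far edge",o,proj(K,Tc,[[-32+o,30,0],[-32+o,36,0],[-32+o,30,28],[-32+o,36,28]]).round(1).tolist())
cv2.imwrite("pics/w13c.png",cv2.resize(cv2.imread("pics/w13.png")[145:245,235:405],None,fx=4.5,fy=4.5,interpolation=cv2.INTER_CUBIC))
```

```text
window far edge pred [[322.92857088 159.90215543]
 [251.40876167 159.83812917]
 [394.46186351 159.96619377]]
filter far edge -1.1 [[319.4, 185.0], [319.4, 181.6], [381.4, 185.0], [379.2, 181.7]]
filter far edge 0 [[319.4, 187.3], [319.3, 183.9], [381.2, 187.4], [379.1, 184.0]]
filter far edge 1.1 [[319.4, 189.6], [319.3, 186.2], [381.1, 189.7], [378.9, 186.2]]
```

View pics/w13c.png

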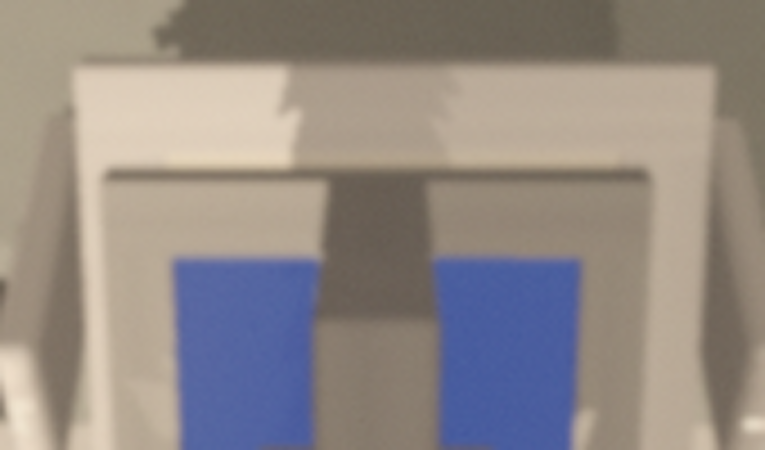

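{"name": "move_arm", "arguments": {"steps": [{"rx": 0, "ry": 0, "rz": 0, "x": 0.0, "y": 0.005, "z": 0.0015, "grip": -1}, {"rx": 0, "ry": 0, "rz": 0, "x": 0.0, "y": 0.01, "z": 0.0019, "grip": -1}, {"rx": 0, "ry": 0, "rz": 0, "x": 0.0, "y": 0.012, "z": 0.0019, "grip": -1}, {"rx": 0, "ry": 0, "rz": 0, "x": 0.0, "y": 0.012, "z": 0.0019, "grip": -1}, {"rx": 0, "ry": 0, "rz": 0, "x": 0.0, "y": 0.012, "z": 0.0019, "grip": -1}]}}

```text
t: 18.08
ee_pos: [671.3, 101.9, 111.0]
tool_rot: [-1.571, -0.502, 2.976]
wrist_force: [-0.0, -0.6, -0.8]
grip_width: 8.8
```

```bash
cat > chk.py <<'E'
from tgt import *
S=[env.observe()]
def rep(s):
    R=R_of(s);c=s["ee_pos"]+R[:,1]*D-R[:,0]*0.8
    e=Rw.T@(c-W); F=Rw.T@s["wrist_force"]; M=Rw.T@s["torque"]
    print("t",round(s["t"],2),"face in window frame",e.round(2),"F_win",F.round(2),"M_win",M.round(3),"rot err",Ro.from_matrix(R.T@Rg).as_rotvec(degrees=True).round(2),"w",round(s["grip_width"],1))
rep(S[0])
E
python3 chk.py; python3 -c "
from tgt import *
go(tcp(-2),Rg)
im,T,s=wrist('w14')
cv2.imwrite('pics/w14c.png',cv2.resize(cv2.imread('pics/w14.png')[145:345,235:405],None,fx=3,fy=3,interpolation=cv2.INTER_CUBIC))"
```

```text
t 18.07 face in window frame [ 0.42 -0.19  2.19] F_win [ 0.48 -0.64 -0.69] M_win [-0.025 -0.594 -0.025] rot err [-0.   -0.01  0.05] w 8.8
t 18.07 pos [671.3 101.9 111. ] rot [-89.99 -28.75 170.49] q [-0.03  1.   -0.23  0.97  0.02  1.66 -1.94] F [-0.02 -0.64 -0.83] w 8.8
shift [ 0.0004  0.0042 -0.0002] rot [-0.   -0.01  0.05] dist 4
```

View pics/w14c.png

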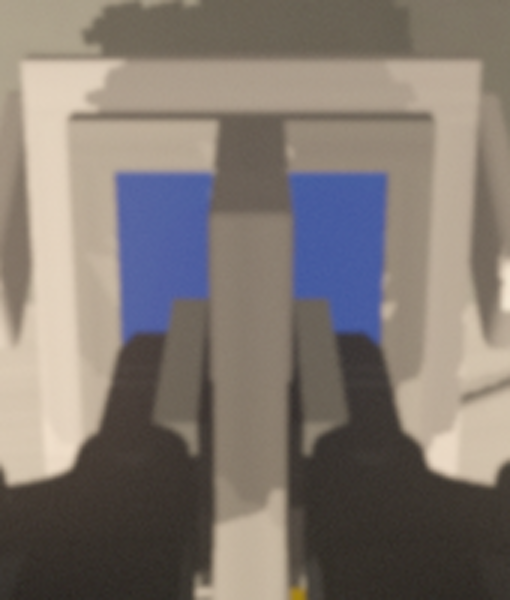

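{"name": "move_arm", "arguments": {"steps": [{"rx": 0, "ry": 0, "rz": 0, "x": 0.0003, "y": 0.001, "z": 0, "grip": -1}, {"rx": 0, "ry": 0, "rz": 0, "x": 0.0003, "y": 0.002, "z": 0, "grip": -1}, {"rx": 0, "ry": 0, "rz": 0, "x": 0.0003, "y": 0.003, "z": 0, "grip": -1}, {"rx": 0, "ry": 0, "rz": 0, "x": 0.0003, "y": 0.003, "z": 0, "grip": -1}]}}

```text
t: 18.62
ee_pos: [669.7, 102.2, 108.6]
tool_rot: [-1.571, -0.501, 2.975]
wrist_force: [0.8, -0.3, 2.0]
grip_width: 8.5
```

```bash
python3 chk.py
```

```text
t 18.62 face in window frame [ 0.12 -0.21 -0.66] F_win [-0.2  -0.11  2.19] M_win [ 0.059 -0.541 -0.033] rot err [ 0.   -0.01  0.03] w 8.5
```

{"name": "move_arm", "arguments": {"steps": [{"rx": 0, "ry": 0, "rz": 0, "x": 0, "y": 0.001, "z": 0, "grip": -1}, {"rx": 0, "ry": 0, "rz": 0, "x": 0, "y": 0.001, "z": 0, "grip": -1}]}}

```text
t: 18.88
ee_pos: [669.2, 102.3, 107.6]
tool_rot: [-1.571, -0.501, 2.976]
wrist_force: [1.7, -0.5, 1.1]
grip_width: 8.8
```

```bash
python3 chk.py
```

```text
t 18.88 face in window frame [ 0.14 -0.19 -1.75] F_win [ 0.97 -0.24  1.83] M_win [ 0.037 -0.507 -0.012] rot err [ 0.   -0.01  0.03] w 8.8
```

{"name": "move_arm", "arguments": {"steps": [{"rx": 0, "ry": 0, "rz": 0, "x": 0, "y": 0.001, "z": 0, "grip": -1}, {"rx": 0, "ry": 0, "rz": 0, "x": 0, "y": 0.001, "z": 0, "grip": -1}]}}

```text
t: 19.12
ee_pos: [668.7, 102.4, 106.7]
tool_rot: [-1.571, -0.502, 2.976]
wrist_force: [3.3, -0.9, 2.6]
grip_width: 8.9
```

```bash
python3 chk.py
```

```text
t 19.12 face in window frame [ 0.12 -0.18 -2.81] F_win [ 1.74 -0.39  3.88] M_win [ 0.024 -0.558 -0.024] rot err [-0.   -0.01  0.04] w 8.9
```

{"name": "move_arm", "arguments": {"steps": [{"rx": 0, "ry": 0, "rz": 0, "x": 0, "y": 0.001, "z": 0, "grip": -1}, {"rx": 0, "ry": 0, "rz": 0, "x": 0, "y": 0.0015, "z": 0, "grip": -1}, {"rx": 0, "ry": 0, "rz": 0, "x": 0, "y": 0.0015, "z": 0, "grip": -1}]}}

```text
t: 19.5
ee_pos: [668.0, 102.5, 105.4]
tool_rot: [-1.571, -0.502, 2.975]
wrist_force: [2.5, 0.5, 4.2]
grip_width: 9.1
```

```bash
cat > avg.py <<'E'
from chk import *
F=[];M=[];E=[]
for i in range(12):
    env.snapshot("side"); s=env.observe(); F.append(Rw.T@s["wrist_force"]);M.append(Rw.T@s["torque"]);R=R_of(s);E.append(Rw.T@(s["ee_pos"]+R[:,1]*D-R[:,0]*.8-W))
print("F",np.mean(F,0).round(2),"sd",np.std(F,0).round(2),"M",np.mean(M,0).round(3),"face",np.mean(E,0).round(2),"t",s["t"])
E
python3 avg.py
```

```text
t 19.5 face in window frame [ 0.14 -0.22 -4.27] F_win [0.08 0.94 4.82] M_win [ 0.085 -0.494  0.033] rot err [-0.   -0.01  0.04] w 9.1
F [0.83 0.36 4.72] sd [0.46 0.57 0.34] M [ 0.08  -0.54   0.004] face [ 0.12 -0.19 -4.36] t 20.1
```

{"name": "move_arm", "arguments": {"steps": [{"rx": 0, "ry": 0, "rz": 0, "x": 0, "y": 0.0007, "z": 0, "grip": -1}, {"rx": 0, "ry": 0, "rz": 0, "x": 0, "y": 0.0007, "z": 0, "grip": -1}, {"rx": 0, "ry": 0, "rz": 0, "x": 0, "y": 0.0007, "z": 0, "grip": -1}]}}

```text
t: 20.48
ee_pos: [667.6, 102.6, 104.7]
tool_rot: [-1.571, -0.502, 2.976]
wrist_force: [3.5, -0.1, 4.1]
grip_width: 8.8
```

```bash
python3 avg.py
python3 - <<'E'
from tgt import *
im,T,s=wrist("w15")
K=np.array(im["camera_matrix"])
d=5
print("window far edge pred, sunk",proj(K,T,[W+40*X-d*N,W+40*X+36*Y-d*N,W+40*X-36*Y-d*N]).round(1).tolist(), "not sunk",proj(K,T,[W+40*X+36*Y,W+40*X-36*Y]).round(1).tolist())
cv2.imwrite("pics/w15c.png",cv2.resize(cv2.imread("pics/w15.png")[145:295,235:405],None,fx=4,fy=4,interpolation=cv2.INTER_CUBIC))
for n in ["side","scene"]:
    q=env.snapshot(n);cv2.imwrite(f"pics/{n}15.png",q["pixels"][:,:,::-1])
b=cv2.imread("pics/side15.png"); c=cv2.imread("pics/scene15.png")
cv2.imwrite("pics/c15.png",np.hstack([cv2.resize(b[140:240,300:400],(400,400),interpolation=cv2.INTER_CUBIC),cv2.resize(c[180:270,300:390],(400,400),interpolation=cv2.INTER_CUBIC)]))
E
```

```text
t 20.48 face in window frame [ 0.09 -0.19 -5.08] F_win [1.11 0.45 5.27] M_win [ 0.07  -0.593  0.052] rot err [-0.01 -0.01  0.05] w 8.8
F [1.37 0.59 5.47] sd [0.61 0.65 0.26] M [ 0.143 -0.645  0.006] face [ 0.1  -0.2  -5.11] t 21.075
window far edge pred, sunk [[319.0, 165.8], [240.9, 165.7], [397.0, 165.8]] not sunk [[238.6, 168.0], [399.4, 168.1]]
```

View pics/w15c.png

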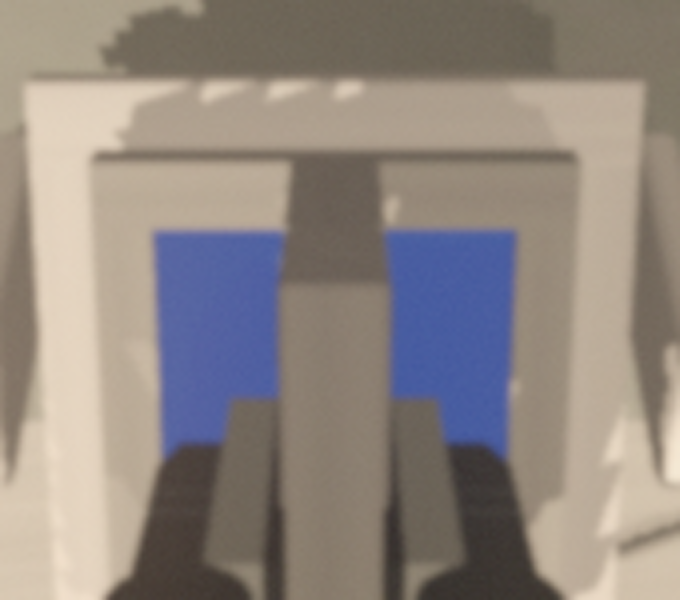

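View pics/c15.png

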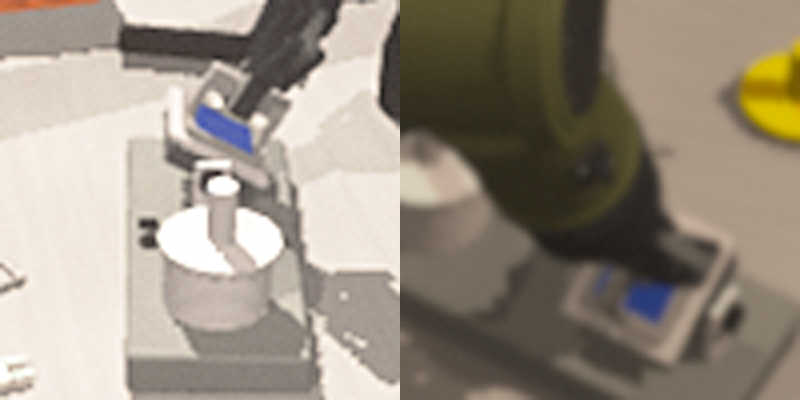

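Run:
```python
from station import env
print(env.hand_in()); s=env.observe(); print(s["t"],s["ee_pos"],s["wrist_force"],s["grip_width"])
```

```text
the job is handed in; nothing more can be done
None
the job is handed in; nothing more can be done
```

The cover is seated on the lamp well, and the filter is gripped and pressed on the sloped window at about half its travel. I handed the job in at about 21 s of the 58 s.

- **Cover:** I chose the bare aluminium cover at about (425, 246) mm and left the two yellow and one turquoise look-alikes alone. I set it on the well, where it made contact at the expected seat height, and let go. The wrist, side and scene pictures then showed it centred and level.
- **Filter:** I picked it up by its bar and tilted it to the slope I measured, 28.7° with a base yaw of −9.5°. The wrist and fixed cameras agreed on that to about 0.4°.

Last checks before handing in:

| Check | Reading |
|---|---|
| Off centre on the window | about 0.2 mm |
| Angle error against the measured window | under 0.1° |
| Depth from arm position | 5.1 mm |
| Normal force, corrected for the filter's weight | about 6.2 N, or 5.2 mm |
| Depth from the picture | roughly 6 mm, good to about 1 mm |

The picture's depth is about 1 mm more than the other two, but within its error.

During pressing I also saw a small side force of 1–1.5 N and a moment change of about 0.1 N·m. I put these down to friction. The pictures showed no change in the stage's slope and no slip of the filter in the grip, though I did not measure the slope again after pressing. I also did not take a separate last look at the mug, torch and small tools. The arm made no unexpected contact on the way. My reading of the state after hand-in was refused, so I have no figures for the final second.

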